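# Pack the assay kit's bottles back into their carrier

### The arm

A 6-joint arm with a two-finger parallel gripper is mounted at the origin on the work surface. World frame = base frame: x ahead of the robot, y to its left, z up, the work surface at z = 0. Lengths are in m, angles in rad, forces in N, time in s.
With the tool pointing down it reaches from about 0.3 to 0.875 m from the base axis. Payload 6.4 kg.
Tool frame: the origin (TCP) lies at the centre of the arm's flange, where the gripper is bolted on; the fingertips stand 173 mm ahead of it and the grasp point (between the pads) lies ctrl.grip_point_offset ahead of it (ctrl.grip_point_offset is the distance from the TCP to the grasp point, in m); z points along the fingers, y is the direction in which the jaws open and shut (so a half turn about z gives the same grasp; the last joint's range is limited). The gripper opens to 85 mm and grips with 20 to 120 N. Pads are 22 mm wide; open, the fingers measure 114 mm over their backs; the gripper's body (76 mm by 85 mm) begins 54 mm behind the grasp point. The pads swing forward as they close: fully open they stand 13 mm farther back than shut.
Start: joints at [-1.512, 0.181, 1.607, -0, 1.354, -0.206], TCP at [0.151, -0.555, 0.405] pointing down, gripper open.
Joint ranges: [-2.99, 2.99], [-0.89, 2.07], [0.3, 2.58], [-1.14, 4.28], [0, 2.63], [-3.12, 3.12]. Speed limits (rad/s): [2.57, 2.57, 3.01, 3.14, 3.14, 3.14].

### API

Orientations are given as a unit quaternion [w, x, y, z].
In Python, from bench import ctrl, cams, boxes_of, landmark_of gives the robot as it stands.
- The arm moves only by the shell command python3 -m handwheel 'ROWS'. ROWS is JSON, a list of rows, each an object with "offset": the shift along the tool's x, y, z in m, a list of three; "spin": the turn about the tool's z in degrees; "grip": the opening, from 0 (shut) to 1 (fully open). A call has 1 to 20 rows; each row is the pose to reach, as a shift and turn from the pose commanded when the call began, along the tool's axes at that moment; what a row does not reach only later rows make up. A row lasts 1/8 s, in which the tool goes at most 62.5 mm and 10.7 degrees, less where a joint would pass 70% of its speed; a pose out of reach is approached as far as the arm can. A call with a gripper value outside its range is refused whole. The fingers move at their own pace and stop on an object; the grip force is fixed at half the most. Time passes only in rows, so rows that repeat a pose let the fingers close. It gives the time, the measured TCP pose, the force and the opening at its end, in the units of the state.
- ctrl.get_obs(): the state, without advancing time (a new reading comes with each control period).
- cams.camera(name): name is "scene" or "top" or "wrist"; returns a dict with "color" (384x512x3 uint8, red, green, blue), "camera_matrix" (3x3 intrinsics, pixels), "distortion" ([k1, k2, p1, p2, k3] as OpenCV has them; the pictures are not rectified), "view" (4x4, takes a point from world to camera coordinates); the wrist camera has in their place "tool_from_camera" (4x4, takes a point from camera to tool coordinates, whose origin is the TCP and whose axes are the flange's). Camera axes: x right, y up, looking along -z (the intrinsics and any distortion apply to the point x, -y, -z); pixel columns grow to the right and rows downward; lengths in m; the calibration is good to about 2 mm. A picture is of the moment at which its call begins: read the wrist's pose just before it. There is no depth.
- ctrl.hand_in(): hands the job in, once; it reports no verdict.
Trained networks look in a picture, given as the dict that the camera call returned (one of the last four; its "shot" number tells which), for a name from the list of things; names that differ only in an ending like _2 or _b are one class to them, and where a whole thing is asked for, a point or a joint stands for the part that bears it (a point fixed in the world has none). Each returns a list of dicts, best first, with "confidence" (0 to 1); they miss things now and then, are a little off and sometimes report something else, mostly with a low value. They report only what shows in the picture. A call takes as long as a camera call. They do not tell look-alikes from the thing itself.
- boxes_of(picture, thing): "uv" ([column, row] in pixels, amid what is visible of it).
- landmark_of(picture, thing): "uv" ([column, row] in pixels: a listed point, or the origin of a listed thing).
The state is a dict: "time_s": time; "q": joint angles; "dq": joint speeds; "joint_efforts": joint torques, N m; "eef_pos": TCP position; "eef_rot": TCP orientation; "wrist_force": force on the tool from outside, world axes, zero at the start; "torque": the same for the moment, N m; "opening": opening from 0.0 (shut) to 1.0 (fully open).
Only numpy, scipy, OpenCV 4.12 (cv2) and the standard library are available. Lean on these libraries where they do the work, as an engineer would, in place of code of your own. Each camera call takes 0.05 s, during which the arm holds its last target.

### The job

The run on the spectrophotometer is over: pack the assay kit back into its grey carrier tray. Stand the white bottles with red, blue, green and yellow caps each in the spill cup of its own cap colour, keeping them upright on the way and setting them down rather than dropping them. The brown bottle and the white bottle with the black cap are not part of the kit: leave them standing where they are.

Things in the scene. Friction and masses are not known exactly. Their poses are not given: they have to be found in the camera images.
- bottle_red: Loose white plastic bottle with a red screw cap and a thin red stripe round its label. Body 47 mm diameter, sloping shoulder from 64 to 78 mm height, then the cap: 30 mm diameter, upright ribbed side from 84 mm to 118 mm (the top of the bottle) - pinch it there from above. About 0.15 kg. Origin: centre of the underside, z up along the bottle; yaw means nothing (round). Stands on the bench at the start.
- bottle_blue: Loose white plastic bottle with a blue screw cap and a thin blue stripe round its label. Body 47 mm diameter, sloping shoulder from 64 to 78 mm height, then the cap: 30 mm diameter, upright ribbed side from 84 mm to 118 mm (the top of the bottle) - pinch it there from above. About 0.15 kg. Origin: centre of the underside, z up along the bottle; yaw means nothing (round). Stands on the bench at the start.
- bottle_green: Loose white plastic bottle with a green screw cap and a thin green stripe round its label. Body 47 mm diameter, sloping shoulder from 64 to 78 mm height, then the cap: 30 mm diameter, upright ribbed side from 84 mm to 118 mm (the top of the bottle) - pinch it there from above. About 0.15 kg. Origin: centre of the underside, z up along the bottle; yaw means nothing (round). Stands on the bench at the start.
- bottle_yellow: Loose white plastic bottle with a yellow screw cap and a thin yellow stripe round its label. Body 47 mm diameter, sloping shoulder from 64 to 78 mm height, then the cap: 30 mm diameter, upright ribbed side from 84 mm to 118 mm (the top of the bottle) - pinch it there from above. About 0.15 kg. Origin: centre of the underside, z up along the bottle; yaw means nothing (round). Stands on the bench at the start.
- bottle_brown: Look-alike, not of the kit: same shape and size as the kit bottles and with a green cap, but a dark brown body. Loose; stays where it is. Origin: centre of the underside, z up along the bottle; yaw means nothing (round).
- bottle_blackcap: Look-alike, not of the kit: same white bottle as the kit bottles but with a black cap, for which there is no cup. Loose; stays where it is. Origin: centre of the underside, z up along the bottle; yaw means nothing (round).
- cup_red: Fixed red open round spill cup, one of four (2 x 2, centres 84 mm apart, which colour is where varies) in the grey carrier tray, a fixed square tray of 182 mm with 30 mm walls and two low steel grips on opposite sides up to 57 mm above the bench. Cup 35 mm high, inside 66 mm wide at the floor and 74 mm at the rim, floor 4 mm above the cup's origin. Origin: centre of the cup's underside, 5 mm above the bench; z up, x and y along the sides of the tray.
- cup_blue: Fixed blue open round spill cup, one of four (2 x 2, centres 84 mm apart, which colour is where varies) in the grey carrier tray, a fixed square tray of 182 mm with 30 mm walls and two low steel grips on opposite sides up to 57 mm above the bench. Cup 35 mm high, inside 66 mm wide at the floor and 74 mm at the rim, floor 4 mm above the cup's origin. Origin: centre of the cup's underside, 5 mm above the bench; z up, x and y along the sides of the tray.
- cup_green: Fixed green open round spill cup, one of four (2 x 2, centres 84 mm apart, which colour is where varies) in the grey carrier tray, a fixed square tray of 182 mm with 30 mm walls and two low steel grips on opposite sides up to 57 mm above the bench. Cup 35 mm high, inside 66 mm wide at the floor and 74 mm at the rim, floor 4 mm above the cup's origin. Origin: centre of the cup's underside, 5 mm above the bench; z up, x and y along the sides of the tray.
- cup_yellow: Fixed yellow open round spill cup, one of four (2 x 2, centres 84 mm apart, which colour is where varies) in the grey carrier tray, a fixed square tray of 182 mm with 30 mm walls and two low steel grips on opposite sides up to 57 mm above the bench. Cup 35 mm high, inside 66 mm wide at the floor and 74 mm at the rim, floor 4 mm above the cup's origin. Origin: centre of the cup's underside, 5 mm above the bench; z up, x and y along the sides of the tray.
Mind the look-alikes: they are no part of the job. What is shaped like the cup_yellow but pink is not meant. What is shaped like the bottle_blue but turquoise is not meant.

How it is judged:
By the outcome, as a careful person would: the job done as asked, in the order asked, and still so for the second after the job is handed in, with the robot touching nothing.
It also fails if it takes over 106 s, if anything falls off the work surface, if the arm or the gripper's body presses on something with over 40 N, if the wrist force passes 120 N, or if a joint passes its speed limit or range.

## Working session

There is one attempt and no reset: what is moved stays moved. The work goes in short steps, Python scripts to look and compute and a shell command to move; the robot and the scene stay as the last step left them, time stands still between calls to the robot, and variables do not carry over. Pictures are saved under pics/ and viewed, and the job is handed in when it is done.

```bash
ls; mkdir -p pics
python3 - <<'E'
from bench import ctrl,cams
import cv2
o=ctrl.get_obs();print(o['time_s'],o['eef_pos'],o['eef_rot'],o['opening'],ctrl.grip_point_offset)
for n in ('scene','top','wrist'):
    p=cams.camera(n);cv2.imwrite(f'pics/{n}0.png',p['color'][:,:,::-1])
    print(n,p['camera_matrix'],p['distortion'],p.get('view',p.get('tool_from_camera')))
E
```

```text
pics
0.0 [ 0.15047445 -0.55470269  0.40376304] [-8.93262525e-04  9.91246611e-01  1.32020284e-01  5.42510401e-05] 1.0014963602347022 0.1547
scene [[436.63111326   0.         253.60248452]
 [  0.         436.63111326 192.02503422]
 [  0.           0.           1.        ]] [-0.05249156  0.          0.          0.          0.        ] [[-0.55859079  0.82937169  0.01090557  0.29782006]
 [-0.68700377 -0.46999169  0.55419639  0.33373796]
 [ 0.46476032  0.30207683  0.83231451 -1.30524004]
 [ 0.          0.          0.          1.        ]]
top [[362.26921668   0.         252.67048755]
 [  0.         362.26921668 186.17747003]
 [  0.           0.           1.        ]] [-0.10777415  0.          0.          0.          0.        ] [[-0.02093317 -0.99977063 -0.00452589 -0.00209075]
 [ 0.99312437 -0.02131509  0.11510715 -0.52559006]
 [-0.11517722 -0.00208522  0.99334277 -0.93391024]
 [ 0.          0.          0.          1.        ]]
wrist [[290.53936557   0.         260.70764584]
 [  0.         290.53936557 189.96293706]
 [  0.           0.           1.        ]] [0.00235404 0.         0.         0.         0.        ] [[-1.42689363e-04  9.64856110e-01  2.62778740e-01  6.62766636e-02]
 [ 9.99999427e-01  4.16465868e-04 -9.86154191e-04  1.16311107e-04]
 [-1.06093527e-03  2.62778448e-01 -9.64855617e-01  3.13892447e-02]
 [ 0.00000000e+00  0.00000000e+00  0.00000000e+00  1.00000000e+00]]
```

View pics/top0.png

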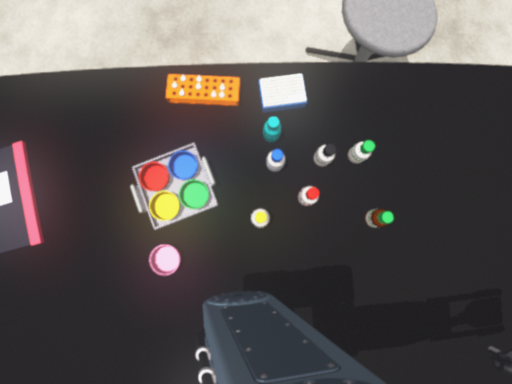

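View pics/scene0.png

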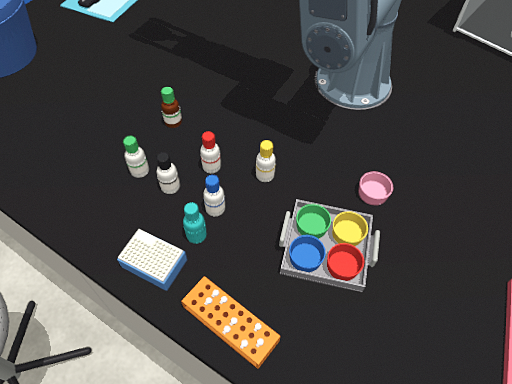

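View pics/wrist0.png

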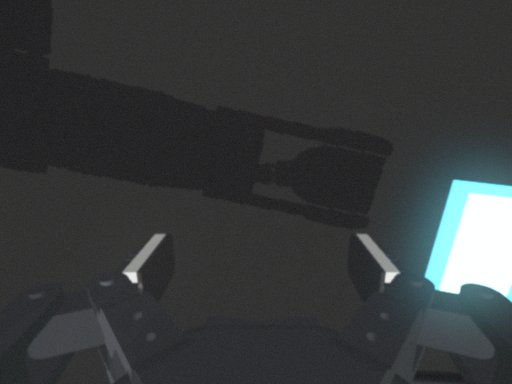

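Top view, roughly: red cap (313,193), blue (277,155), green-on-white (368,146), yellow (261,217), black (328,151), turquoise decoy (272,123), brown (386,217). In the tray, the cups are red (155,177), blue (185,165), yellow (165,206) and green (195,194). The pink decoy is at (165,260). Next I measure these.

```bash
cat > h.py <<'E'
import numpy as np,cv2
from bench import ctrl,cams,boxes_of,landmark_of
def ray(p,uv,T=None):
    n=cv2.undistortPoints(np.array([[uv]],float),p['camera_matrix'],np.array(p['distortion']))[0,0]
    d=np.array([n[0],-n[1],-1.])
    if T is None: T=np.linalg.inv(p['view'])
    d=T[:3,:3]@d
    return T[:3,3],d/np.linalg.norm(d)
def atz(p,uv,z,T=None):
    o,d=ray(p,uv,T);return (o+d*(z-o[2])/d[2])
def proj(p,X):
    c=p['view']@np.append(X,1);c=c[:3]*[1,-1,-1]
    return cv2.projectPoints(c.reshape(1,1,3),np.zeros(3),np.zeros(3),p['camera_matrix'],np.array(p['distortion']))[0][0,0]
def tri(rs):
    A=0;b=0
    for o,d in rs:
        M=np.eye(3)-np.outer(d,d);A=A+M;b=b+M@o
    return np.linalg.solve(A,b)
def R():
    w,x,y,z=ctrl.get_obs()['eef_rot']
    from scipy.spatial.transform import Rotation
    return Rotation.from_quat([x,y,z,w]).as_matrix()
E
python3 - <<'E'
from h import *
np.set_printoptions(precision=4,suppress=True)
S={n:cams.camera(n) for n in('top','scene')}
for c in ('red','blue','green','yellow'):
  for k in ('bottle','cup'):
    for n,p in S.items():
      z=0 if k=='bottle' else .005
      for d in landmark_of(p,f'{k}_{c}')[:6]:
        print(k,c,n,np.round(d['uv'],1),round(d['confidence'],2),atz(p,d['uv'],z)[:2])
E
```

```text
bottle red top [303.4 196.7] 0.88 [ 0.4969 -0.1516]
bottle red scene [212.1 164.6] 0.65 [ 0.4907 -0.1576]
cup red top [156.7 177.9] 0.78 [0.5571 0.2516]
cup red scene [342.5 268.8] 0.57 [0.5617 0.2564]
bottle blue top [272.4 135.5] 0.79 [ 0.6705 -0.0713]
bottle blue scene [216.6 209.2] 0.95 [ 0.5922 -0.0676]
cup blue top [182.8 169.1] 0.68 [0.58   0.1787]
cup blue scene [306.  255.8] 0.8 [0.5798 0.1733]
bottle green top [351.4 156.3] 0.58 [ 0.607  -0.2907]
bottle green scene [138.7 168.5] 0.77 [ 0.607  -0.3055]
cup green top [194.  193.7] 0.84 [0.5111 0.1477]
cup green scene [309.4 222.5] 0.7 [0.5008 0.1366]
bottle yellow top [260.3 222.7] 0.71 [ 0.4286 -0.0318]
bottle yellow scene [265.2 176.3] 0.62 [ 0.4444 -0.0243]
cup yellow top [166.8 207.6] 0.96 [0.4745 0.2228]
cup yellow scene [348.4 235.1] 0.75 [0.4789 0.2285]
cup yellow scene [377.1 190.7] 0.72 [0.3271 0.2308]
```

```bash
python3 - <<'E'
from h import *
for n in('top','scene'):
    im=cv2.imread(f'pics/{n}0.png')
    c=im[110:280,120:410] if n=='top' else im[80:300,110:400]
    cv2.imwrite(f'pics/{n}0z.png',cv2.resize(c,None,fx=2.7,fy=2.7,interpolation=cv2.INTER_CUBIC))
E
cat > fit.py <<'E'
from h import *
from scipy.optimize import least_squares
np.set_printoptions(precision=4,suppress=True)
HUE={'red':(174,6),'blue':(105,122),'green':(45,75),'yellow':(22,34)}
def mask(p,c):
    h=cv2.cvtColor(p['color'],cv2.COLOR_RGB2HSV);H=h[...,0];a,b=HUE[c]
    m=((H>=a)&(H<=b)) if a<b else ((H>=a)|(H<=b))
    m=m&(h[...,1]>130)&(h[...,2]>70)
    return cv2.connectedComponentsWithStats(m.astype(np.uint8),connectivity=4)
def hullc(p,xy,zs,r):
    t=np.linspace(0,2*np.pi,40)
    P=[proj(p,[xy[0]+r_*np.cos(a),xy[1]+r_*np.sin(a),z]) for z,r_ in zip(zs,r) for a in t]
    h=cv2.convexHull(np.array(P,np.float32));M=cv2.moments(h)
    return np.array([M['m10'],M['m01']])/M['m00'],M['m00']
E
python3 - <<'E'
from fit import *
S={n:cams.camera(n) for n in('top','scene')}
G={'bottle':{'red':(.494,-.155),'blue':(.592,-.068),'green':(.607,-.298),'yellow':(.436,-.028)},
'cup':{'red':(.559,.254),'blue':(.58,.176),'green':(.506,.142),'yellow':(.477,.226)}}
for k in G:
  zs,r=((.084,.118),(.015,.015)) if k=='bottle' else ((.005,.04),(.034,.039))
  for c,g in G[k].items():
    t=[]
    for n,p in S.items():
      nn,L,st,ce=mask(p,c)
      e,A=hullc(p,g,zs,r)
      ids=[i for i in range(1,nn) if st[i,4]>20]
      i=min(ids,key=lambda i:np.linalg.norm(ce[i]-e))
      f=lambda xy:hullc(p,xy,zs,r)[0]-ce[i]
      s=least_squares(f,g,x_scale=.01,diff_step=1e-3)
      print(k,c,n,'area',st[i,4],round(A),'px',ce[i],'xy',s.x);t.append(s.x)
    print('   mean',np.mean(t,0))
E
```

```text
bottle red top area 124 145 px [312.9032 192.6855] xy [ 0.4977 -0.1612]
bottle red scene area 203 213 px [208.1675 139.4335] xy [ 0.4935 -0.1586]
   mean [ 0.4956 -0.1599]
bottle blue top area 115 145 px [277.0261 154.2261] xy [ 0.5957 -0.0756]
bottle blue scene area 216 237 px [211.9074 183.0694] xy [ 0.5898 -0.0748]
   mean [ 0.5928 -0.0752]
bottle green top area 139 166 px [367.8849 145.964 ] xy [ 0.613  -0.3061]
bottle green scene area 199 222 px [130.3166 143.7638] xy [ 0.6083 -0.3029]
   mean [ 0.6106 -0.3045]
bottle yellow top area 90 124 px [260.4444 216.9   ] xy [ 0.441  -0.0306]
bottle yellow scene area 204 216 px [265.951  148.2353] xy [ 0.4383 -0.0302]
   mean [ 0.4397 -0.0304]
cup red top area 684 678 px [153.3567 176.1213] xy [0.558  0.2528]
cup red scene area 1089 1069 px [344.5638 261.2029] xy [0.5552 0.2527]
   mean [0.5566 0.2528]
cup blue top area 541 669 px [184.4214 164.9519] xy [0.586  0.1682]
cup blue scene area 1052 1028 px [306.4962 252.7624] xy [0.5843 0.1739]
   mean [0.5851 0.171 ]
cup green top area 385 677 px [197.1429 194.0442] xy [0.5067 0.1337]
cup green scene area 881 936 px [312.9648 220.2338] xy [0.504  0.1446]
   mean [0.5054 0.1391]
cup yellow top area 687 686 px [163.8006 205.3683] xy [0.4787 0.2232]
cup yellow scene area 940 967 px [349.2798 227.8543] xy [0.4746 0.2232]
   mean [0.4767 0.2232]
```

View pics/top0z.png

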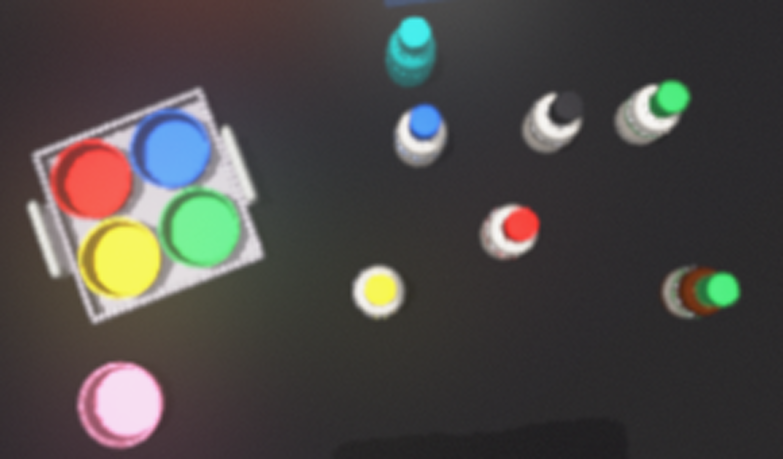

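View pics/scene0z.png

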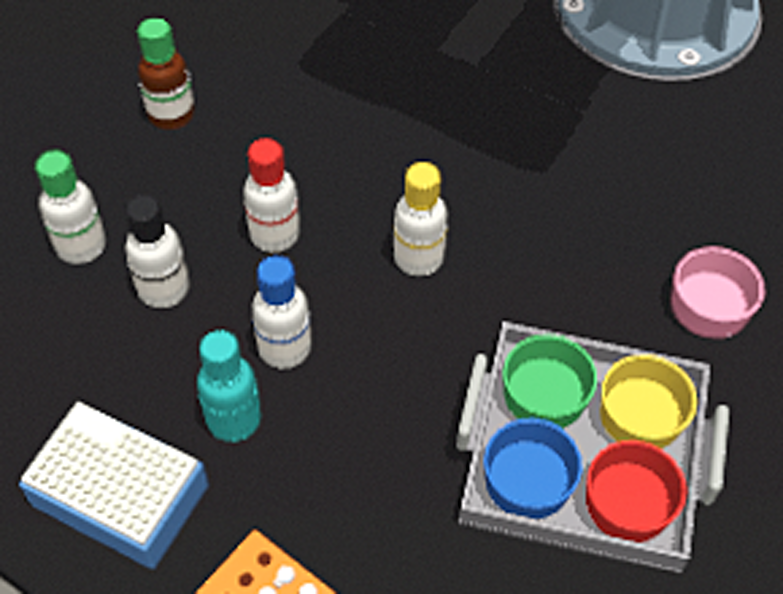

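```bash
cat >> h.py <<'E'
B={'red':(.4956,-.1599),'blue':(.5928,-.0752),'green':(.6106,-.3045),'yellow':(.4397,-.0304)}
C={'red':(.5557,.2523),'blue':(.5841,.1733),'yellow':(.4767,.2239),'green':(.5051,.1449)}
def go(xy,gz=None):
    o=ctrl.get_obs();p=np.array(o['eef_pos']);r=R()
    g=p+r[:,2]*ctrl.grip_point_offset
    t=np.array([*xy,g[2] if gz is None else gz])
    print('t',round(o['time_s'],2),'grasp pt',g.round(4),'offset mm',(r.T@(t-g)*1000).round(1),'tilt',np.degrees(np.arccos(-r[2,2])).round(2),'open',round(o['opening'],3),'F',np.round(o['wrist_force'],1))
E
python3 -c "
from h import *
print(R().round(4));go(B['red']);go(B['red'],.104)"
```

```text
[[ 0.9651  0.2617 -0.    ]
 [ 0.2617 -0.9651 -0.    ]
 [-0.      0.     -1.    ]]
t 1.15 grasp pt [ 0.1505 -0.555   0.25  ] offset mm [ 436.5 -291.    -0. ] tilt 0.0 open 1.0 F [-0.   0.6  0.9]
t 1.15 grasp pt [ 0.1505 -0.555   0.25  ] offset mm [ 436.5 -291.   146. ] tilt 0.0 open 1.0 F [-0.   0.6  0.9]
```

```bash
python3 -m handwheel '[{"offset":[40,-26,0],"spin":0,"grip":0.8}]' 2>&1 | tail -5; python3 -m handwheel --help 2>&1 | head -5
```

```text
time_s: 1.27
eef_pos: [0.1907, -0.5099, 0.4047]
eef_rot: [0.001, 0.992, 0.13, -0.0]
wrist_force: [0.7, 0.8, -0.1]
opening: 0.815
invalid input: not JSON, or not a number
```

I typed millimetres where metres are expected. The row cap limited it to one 62 mm step in the right direction, so it did no harm. I'll recompute and use metres from here on.

```bash
python3 -c "
from h import *
print(ctrl.get_obs()['dq']);go(B['red'])"
```

```text
[ 0.73176051 -0.59961324  0.68459119  0.02880498 -0.05544805  0.69728045]
t 1.27 grasp pt [ 0.1906 -0.5101  0.25  ] offset mm [ 384.8 -260.    -0.6] tilt 0.08 open 0.815 F [ 0.7  0.8 -0.1]
```

```bash
python3 -m handwheel '[{"offset":[0,0,0],"spin":0,"grip":0.8},{"offset":[0,0,0],"spin":0,"grip":0.8}]'; python3 -c "
from h import *
go(B['red'])"
```

```text
time_s: 1.52
eef_pos: [0.1923, -0.5085, 0.405]
eef_rot: [0.0, 0.991, 0.132, -0.0]
wrist_force: [0.0, -0.4, 0.1]
opening: 0.796
t 1.52 grasp pt [ 0.1922 -0.5086  0.2503] offset mm [ 384.3 -256.8   -0.4] tilt 0.05 open 0.796 F [ 0.  -0.4  0.1]
```

```bash
python3 -m handwheel '[{"offset":[0.03,-0.02,0],"spin":0,"grip":0.8},{"offset":[0.07,-0.047,0],"spin":0,"grip":0.8},{"offset":[0.11,-0.073,0],"spin":0,"grip":0.8},{"offset":[0.15,-0.1,0],"spin":0,"grip":0.8},{"offset":[0.19,-0.127,0],"spin":0,"grip":0.8},{"offset":[0.23,-0.153,0],"spin":0,"grip":0.8},{"offset":[0.27,-0.18,0],"spin":0,"grip":0.8},{"offset":[0.31,-0.207,0],"spin":0,"grip":0.8},{"offset":[0.35,-0.234,0],"spin":0,"grip":0.8},{"offset":[0.375,-0.25,0],"spin":0,"grip":0.8},{"offset":[0.384,-0.257,0],"spin":0,"grip":0.8},{"offset":[0.384,-0.257,0],"spin":0,"grip":0.8}]'
python3 - <<'E'
from h import *
go(B['red'],.104)
p=cams.camera('wrist');cv2.imwrite('pics/w1.png',p['color'][:,:,::-1])
p=cams.camera('top');cv2.imwrite('pics/t1.png',p['color'][:,:,::-1])
E
```

```text
time_s: 3.02
eef_pos: [0.4956, -0.1603, 0.4046]
eef_rot: [0.0, 0.991, 0.132, -0.0]
wrist_force: [-0.4, 0.1, -0.3]
opening: 0.798
t 3.02 grasp pt [ 0.4956 -0.1604  0.2499] offset mm [  0.2  -0.5 145.9] tilt 0.03 open 0.798 F [-0.4  0.1 -0.3]
```

View pics/w1.png

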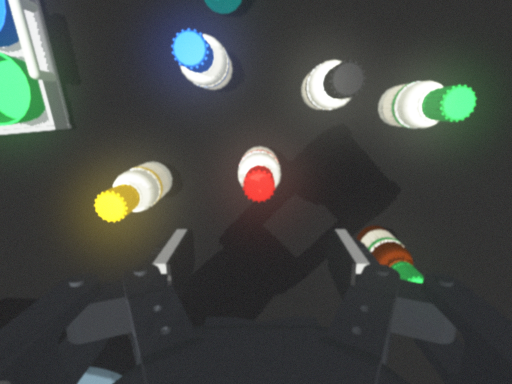

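Wrist view: the red cap is centred between the jaws at (259,184), with blue (189,48), yellow (112,206) and green (457,103). I'll cross-check these positions by projecting the pixels to cap height.

Run:
```python
from fit import *
p=cams.camera('wrist')
o=ctrl.get_obs();T=np.eye(4);T[:3,:3]=R();T[:3,3]=o['eef_pos'];T=T@p['tool_from_camera']
q=dict(p);q['view']=np.linalg.inv(T)
for c,g in B.items():
    nn,L,st,ce=mask(q,c)
    e,A=hullc(q,g,(.084,.118),(.015,.015))
    i=min([i for i in range(1,nn) if st[i,4]>60],key=lambda i:np.linalg.norm(ce[i]-e))
    s=least_squares(lambda xy:hullc(q,xy,(.084,.118),(.015,.015))[0]-ce[i],g,x_scale=.01,diff_step=1e-3)
    print(c,st[i,4],round(A),ce[i],e,s.x,g)
```

```text
red 910 1009 [258.2956 183.7714] [259.3414 182.3037] [ 0.4939 -0.1593] (0.4956, -0.1599)
blue 484 1503 [194.5124  52.5331] [191.7196  47.8776] [ 0.5899 -0.0782] (0.5928, -0.0752)
green 1199 1761 [455.3962 101.171 ] [450.8434 100.9535] [ 0.6115 -0.3085] (0.6106, -0.3045)
yellow 1291 1325 [114.9977 202.6964] [115.4889 201.9959] [ 0.4389 -0.03  ] (0.4397, -0.0304)
```

Positions agree to 2–4 mm, so I go down and grasp red.

```bash
python3 -m handwheel '[{"offset":[-0.001,0,0.02],"spin":0,"grip":0.8},{"offset":[-0.001,0,0.05],"spin":0,"grip":0.8},{"offset":[-0.001,0,0.08],"spin":0,"grip":0.8},{"offset":[-0.001,0,0.11],"spin":0,"grip":0.8},{"offset":[-0.001,0,0.135],"spin":0,"grip":0.8},{"offset":[-0.001,0,0.145],"spin":0,"grip":0.8},{"offset":[-0.001,0,0.146],"spin":0,"grip":0.8},{"offset":[-0.001,0,0.146],"spin":0,"grip":0.5},{"offset":[-0.001,0,0.146],"spin":0,"grip":0.2},{"offset":[-0.001,0,0.146],"spin":0,"grip":0},{"offset":[-0.001,0,0.146],"spin":0,"grip":0},{"offset":[-0.001,0,0.146],"spin":0,"grip":0},{"offset":[-0.001,0,0.146],"spin":0,"grip":0}]'
python3 - <<'E'
from h import *
go(B['red'],.104)
p=cams.camera('wrist');cv2.imwrite('pics/w2.png',p['color'][:,:,::-1])
E
```

```text
time_s: 4.8
eef_pos: [0.495, -0.1601, 0.2599]
eef_rot: [0.0, 0.991, 0.132, 0.001]
wrist_force: [-1.6, 1.3, 5.2]
opening: 0.338
t 4.8 grasp pt [ 0.4953 -0.1602  0.1052] offset mm [ 0.4 -0.2  1.2] tilt 0.09 open 0.338 F [-1.6  1.3  5.2]
```

View pics/w2.png

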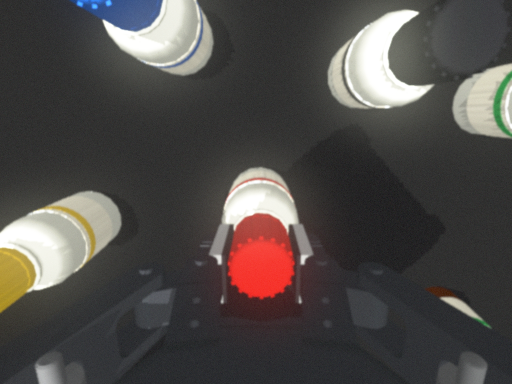

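Red is gripped, with the jaws at 0.34 (about 29 mm). Lifting.

```bash
python3 -m handwheel '[{"offset":[0,0,-0.01],"spin":0,"grip":0},{"offset":[0,0,-0.03],"spin":0,"grip":0},{"offset":[0,0,-0.06],"spin":0,"grip":0},{"offset":[0,0,-0.09],"spin":0,"grip":0},{"offset":[0,0,-0.12],"spin":0,"grip":0},{"offset":[0,0,-0.145],"spin":0,"grip":0},{"offset":[0,0,-0.155],"spin":0,"grip":0},{"offset":[0,0,-0.155],"spin":0,"grip":0}]'
python3 - <<'E'
from h import *
go(C['red'],.26)
p=cams.camera('scene');cv2.imwrite('pics/s2.png',p['color'][:,:,::-1])
E
```

```text
time_s: 5.85
eef_pos: [0.4945, -0.1601, 0.414]
eef_rot: [0.0, 0.991, 0.132, 0.0]
wrist_force: [0.1, -0.3, -1.5]
opening: 0.335
t 5.85 grasp pt [ 0.4947 -0.1602  0.2593] offset mm [ 166.9 -382.1   -0.9] tilt 0.06 open 0.335 F [ 0.1 -0.3 -1.5]
```

View pics/s2.png

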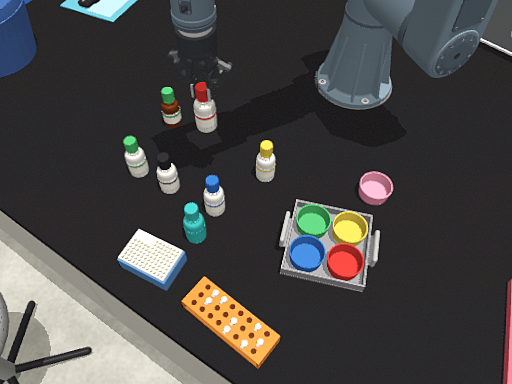

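The red bottle hangs upright in the jaws at (205,110). Next I carry it to the red cup.

```bash
python3 -m handwheel '[{"offset":[0.006,-0.014,0],"spin":0,"grip":0},{"offset":[0.018,-0.04,0],"spin":0,"grip":0},{"offset":[0.032,-0.074,0],"spin":0,"grip":0},{"offset":[0.047,-0.108,0],"spin":0,"grip":0},{"offset":[0.062,-0.142,0],"spin":0,"grip":0},{"offset":[0.077,-0.176,0],"spin":0,"grip":0},{"offset":[0.092,-0.21,0],"spin":0,"grip":0},{"offset":[0.107,-0.245,0],"spin":0,"grip":0},{"offset":[0.122,-0.28,0],"spin":0,"grip":0},{"offset":[0.137,-0.314,0],"spin":0,"grip":0},{"offset":[0.15,-0.344,0],"spin":0,"grip":0},{"offset":[0.16,-0.366,0],"spin":0,"grip":0},{"offset":[0.165,-0.378,0],"spin":0,"grip":0},{"offset":[0.167,-0.382,0],"spin":0,"grip":0},{"offset":[0.167,-0.382,0],"spin":0,"grip":0}]'
python3 - <<'E'
from h import *
go(C['red'],.11)
p=cams.camera('wrist');cv2.imwrite('pics/w3.png',p['color'][:,:,::-1])
p=cams.camera('top');cv2.imwrite('pics/t3.png',cv2.resize(p['color'][100:290,80:300,::-1],None,fx=2.7,fy=2.7))
E
```

```text
time_s: 7.78
eef_pos: [0.5557, 0.2521, 0.4133]
eef_rot: [0.0, 0.991, 0.132, -0.0]
wrist_force: [0.4, -1.0, -1.8]
opening: 0.329
t 7.78 grasp pt [0.5556 0.252  0.2586] offset mm [  0.3  -0.3 148.6] tilt 0.04 open 0.329 F [ 0.4 -1.  -1.8]
```

View pics/w3.png

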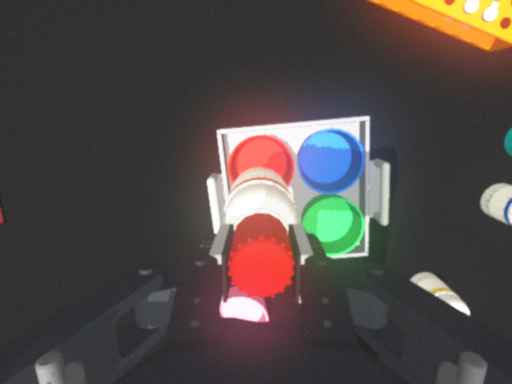

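View pics/t3.png

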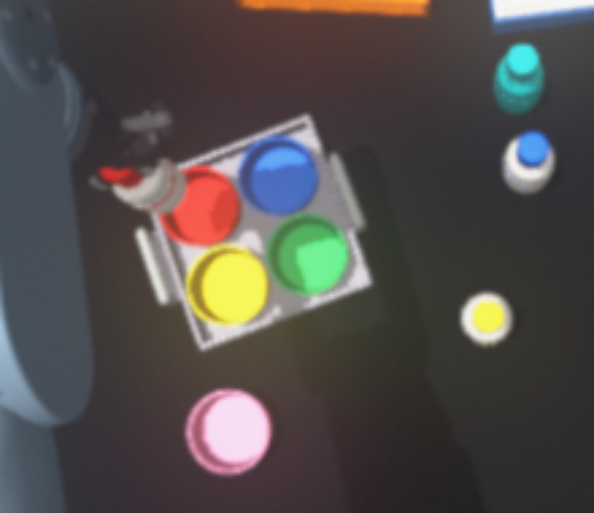

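Run:
```python
from h import *
p=cams.camera('wrist');o=ctrl.get_obs();T=np.eye(4);T[:3,:3]=R();T[:3,3]=o['eef_pos'];T=T@p['tool_from_camera']
for c,uv in(('blue',(331,160)),('green',(334,224))):print(c,atz(p,uv,.035,T).round(4),C[c])
```

```text
blue [0.5867 0.1716 0.035 ] (0.5841, 0.1733)
green [0.5094 0.1413 0.035 ] (0.5051, 0.1449)
```

```bash
python3 -m handwheel '[{"offset":[0.001,0.002,0.015],"spin":0,"grip":0},{"offset":[0.001,0.002,0.04],"spin":0,"grip":0},{"offset":[0.001,0.002,0.07],"spin":0,"grip":0},{"offset":[0.001,0.002,0.1],"spin":0,"grip":0},{"offset":[0.001,0.002,0.12],"spin":0,"grip":0},{"offset":[0.001,0.002,0.132],"spin":0,"grip":0},{"offset":[0.001,0.002,0.139],"spin":0,"grip":0},{"offset":[0.001,0.002,0.142],"spin":0,"grip":0},{"offset":[0.001,0.002,0.143],"spin":0,"grip":0},{"offset":[0.001,0.002,0.143],"spin":0,"grip":0}]'; python3 -m handwheel '[{"offset":[0,0,0.001],"spin":0,"grip":0},{"offset":[0,0,0.001],"spin":0,"grip":0}]'
```

```text
time_s: 9.18
eef_pos: [0.5575, 0.2507, 0.2713]
eef_rot: [-0.0, 0.991, 0.132, 0.001]
wrist_force: [-0.3, -0.3, -2.4]
opening: 0.333
time_s: 9.43
eef_pos: [0.5572, 0.2506, 0.2698]
eef_rot: [-0.0, 0.991, 0.132, 0.0]
wrist_force: [-0.3, -0.0, -2.1]
opening: 0.333
```

```bash
python3 -m handwheel '[{"offset":[0,0,0.001],"spin":0,"grip":0},{"offset":[0,0,0.001],"spin":0,"grip":0}]';python3 -m handwheel '[{"offset":[0,0,0.001],"spin":0,"grip":0},{"offset":[0,0,0.001],"spin":0,"grip":0}]'
```

```text
time_s: 9.68
eef_pos: [0.5574, 0.2507, 0.2689]
eef_rot: [-0.0, 0.991, 0.132, 0.0]
wrist_force: [-0.3, -0.7, 0.8]
opening: 0.337
time_s: 9.93
eef_pos: [0.5576, 0.2508, 0.2689]
eef_rot: [-0.0, 0.991, 0.132, 0.001]
wrist_force: [-1.4, 0.2, 6.0]
opening: 0.336
```

Contact shows as a force rise from −2 to +6 N. I open partway and go up.

```bash
python3 -m handwheel '[{"offset":[0,0,0],"spin":0,"grip":0.45},{"offset":[0,0,0],"spin":0,"grip":0.6},{"offset":[0,0,0],"spin":0,"grip":0.65},{"offset":[0,0,0],"spin":0,"grip":0.65},{"offset":[0,0,-0.01],"spin":0,"grip":0.65},{"offset":[0,0,-0.04],"spin":0,"grip":0.65},{"offset":[0,0,-0.08],"spin":0,"grip":0.65},{"offset":[0,0,-0.12],"spin":0,"grip":0.65},{"offset":[0,0,-0.145],"spin":0,"grip":0.65},{"offset":[0,0,-0.145],"spin":0,"grip":0.65}]'
python3 - <<'E'
from h import *
go(B['blue'],.26)
p=cams.camera('wrist');cv2.imwrite('pics/w4.png',p['color'][:,:,::-1])
E
```

```text
time_s: 11.18
eef_pos: [0.5578, 0.2508, 0.4161]
eef_rot: [-0.0, 0.991, 0.132, 0.003]
wrist_force: [-0.4, -0.0, -0.6]
opening: 0.649
t 11.18 grasp pt [0.5587 0.251  0.2614] offset mm [-52.5 323.8   1.2] tilt 0.35 open 0.649 F [-0.4 -0.  -0.6]
```

View pics/w4.png

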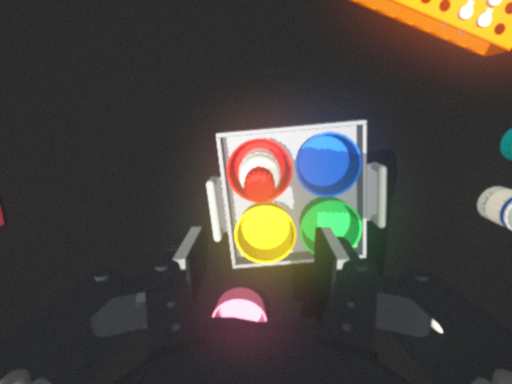

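Red stands upright and centred in its cup at (259,172). Now to blue.

```bash
python3 -m handwheel '[{"offset":[-0.003,0.02,0],"spin":0,"grip":0.75},{"offset":[-0.01,0.06,0],"spin":0,"grip":0.75},{"offset":[-0.016,0.1,0],"spin":0,"grip":0.75},{"offset":[-0.023,0.14,0],"spin":0,"grip":0.75},{"offset":[-0.029,0.18,0],"spin":0,"grip":0.75},{"offset":[-0.036,0.22,0],"spin":0,"grip":0.75},{"offset":[-0.042,0.26,0],"spin":0,"grip":0.75},{"offset":[-0.048,0.295,0],"spin":0,"grip":0.75},{"offset":[-0.052,0.317,0],"spin":0,"grip":0.75},{"offset":[-0.053,0.324,0],"spin":0,"grip":0.75},{"offset":[-0.053,0.324,0],"spin":0,"grip":0.75},{"offset":[-0.053,0.324,0],"spin":0,"grip":0.75}]'
cat > chk.py <<'E'
from fit import *
import sys
def chk(c,g):
    p=cams.camera('wrist');o=ctrl.get_obs();T=np.eye(4);T[:3,:3]=R();T[:3,3]=o['eef_pos'];T=T@p['tool_from_camera']
    q=dict(p);q['view']=np.linalg.inv(T)
    nn,L,st,ce=mask(q,c);e,A=hullc(q,g,(.084,.118),(.015,.015))
    i=min([i for i in range(1,nn) if st[i,4]>60],key=lambda i:np.linalg.norm(ce[i]-e))
    s=least_squares(lambda xy:hullc(q,xy,(.084,.118),(.015,.015))[0]-ce[i],g,x_scale=.01,diff_step=1e-3)
    print(c,st[i,4],round(A),ce[i],e,s.x,g);go(s.x,.104);return p
E
python3 - <<'E'
from chk import *
p=chk('blue',B['blue']);go(B['blue'],.104)
cv2.imwrite('pics/w5.png',p['color'][:,:,::-1])
E
```

```text
time_s: 12.72
eef_pos: [0.5908, -0.0749, 0.4126]
eef_rot: [-0.0, 0.991, 0.133, -0.0]
wrist_force: [-0.1, -0.5, 0.3]
opening: 0.746
blue 788 948 [260.6764 181.6599] [261.2923 179.5446] [ 0.5906 -0.0752] (0.5928, -0.0752)
t 12.78 grasp pt [ 0.5909 -0.0748  0.258 ] offset mm [ -0.4   0.4 154. ] tilt 0.02 open 0.749 F [ 0.2  0.5 -0.3]
t 12.78 grasp pt [ 0.5909 -0.0748  0.258 ] offset mm [  1.8   1.  154. ] tilt 0.02 open 0.749 F [ 0.2  0.5 -0.3]
```

View pics/w5.png

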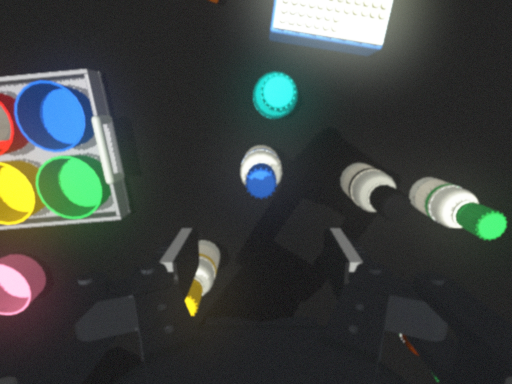

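The dark blue cap is centred at (261,181), and the turquoise decoy stays clear at (275,95).

```bash
python3 -m handwheel '[{"offset":[0,0,0.02],"spin":0,"grip":0.75},{"offset":[0,0,0.05],"spin":0,"grip":0.75},{"offset":[0,0,0.08],"spin":0,"grip":0.75},{"offset":[0,0,0.11],"spin":0,"grip":0.75},{"offset":[0,0,0.14],"spin":0,"grip":0.75},{"offset":[0,0,0.151],"spin":0,"grip":0.75},{"offset":[0,0,0.153],"spin":0,"grip":0.75},{"offset":[0,0,0.153],"spin":0,"grip":0.5},{"offset":[0,0,0.153],"spin":0,"grip":0.2},{"offset":[0,0,0.153],"spin":0,"grip":0},{"offset":[0,0,0.153],"spin":0,"grip":0},{"offset":[0,0,0.153],"spin":0,"grip":0},{"offset":[0,0,0.153],"spin":0,"grip":0}]'
python3 -m handwheel '[{"offset":[0,0,-0.01],"spin":0,"grip":0},{"offset":[0,0,-0.03],"spin":0,"grip":0},{"offset":[0,0,-0.06],"spin":0,"grip":0},{"offset":[0,0,-0.09],"spin":0,"grip":0},{"offset":[0,0,-0.12],"spin":0,"grip":0},{"offset":[0,0,-0.145],"spin":0,"grip":0},{"offset":[0,0,-0.155],"spin":0,"grip":0},{"offset":[0,0,-0.155],"spin":0,"grip":0}]'
python3 - <<'E'
from h import *
c=np.array(C['blue'])+[.0015,-.0015]
go(c,.26)
E
```

```text
time_s: 14.4
eef_pos: [0.5914, -0.0759, 0.2612]
eef_rot: [0.0, 0.991, 0.132, 0.001]
wrist_force: [-0.4, 1.0, 6.1]
opening: 0.334
time_s: 15.4
eef_pos: [0.5909, -0.076, 0.4156]
eef_rot: [0.0, 0.991, 0.132, 0.001]
wrist_force: [-0.7, 0.5, -1.7]
opening: 0.337
t 15.4 grasp pt [ 0.5912 -0.0761  0.2609] offset mm [  59.5 -240.7    0.8] tilt 0.1 open 0.337 F [-0.7  0.5 -1.7]
```

```bash
python3 -m handwheel '[{"offset":[0.004,-0.014,0],"spin":0,"grip":0},{"offset":[0.011,-0.045,0],"spin":0,"grip":0},{"offset":[0.02,-0.08,0],"spin":0,"grip":0},{"offset":[0.029,-0.115,0],"spin":0,"grip":0},{"offset":[0.037,-0.15,0],"spin":0,"grip":0},{"offset":[0.046,-0.185,0],"spin":0,"grip":0},{"offset":[0.053,-0.215,0],"spin":0,"grip":0},{"offset":[0.058,-0.233,0],"spin":0,"grip":0},{"offset":[0.059,-0.24,0],"spin":0,"grip":0},{"offset":[0.059,-0.24,0],"spin":0,"grip":0},{"offset":[0.059,-0.24,0],"spin":0,"grip":0}]'
python3 - <<'E'
from h import *
c=np.array(C['blue'])+[.0015,-.0015]
go(c,.26)
p=cams.camera('wrist');cv2.imwrite('pics/w6.png',p['color'][:,:,::-1])
E
```

```text
time_s: 16.77
eef_pos: [0.5852, 0.1702, 0.4146]
eef_rot: [0.0, 0.991, 0.131, -0.0]
wrist_force: [-0.7, 0.1, -1.5]
opening: 0.33
t 16.77 grasp pt [0.5852 0.1702 0.2599] offset mm [ 0.9 -1.5 -0.1] tilt 0.02 open 0.33 F [-0.7  0.1 -1.5]
```

View pics/w6.png

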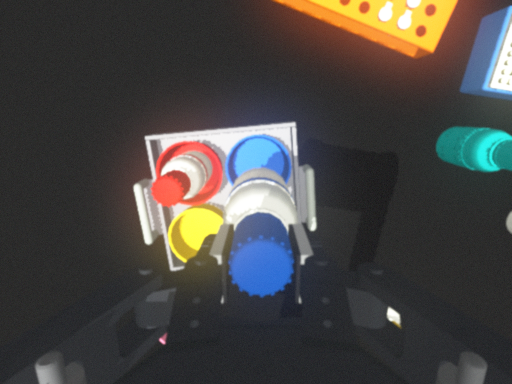

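```bash
python3 -m handwheel '[{"offset":[0.001,-0.001,0.015],"spin":0,"grip":0},{"offset":[0.001,-0.001,0.04],"spin":0,"grip":0},{"offset":[0.001,-0.001,0.07],"spin":0,"grip":0},{"offset":[0.001,-0.001,0.1],"spin":0,"grip":0},{"offset":[0.001,-0.001,0.12],"spin":0,"grip":0},{"offset":[0.001,-0.001,0.133],"spin":0,"grip":0},{"offset":[0.001,-0.001,0.14],"spin":0,"grip":0},{"offset":[0.001,-0.001,0.142],"spin":0,"grip":0},{"offset":[0.001,-0.001,0.143],"spin":0,"grip":0},{"offset":[0.001,-0.001,0.143],"spin":0,"grip":0}]'; python3 -m handwheel '[{"offset":[0,0,0.001],"spin":0,"grip":0},{"offset":[0,0,0.001],"spin":0,"grip":0}]'
```

```text
time_s: 18.08
eef_pos: [0.586, 0.1724, 0.2724]
eef_rot: [0.0, 0.991, 0.132, 0.001]
wrist_force: [0.8, 0.1, -1.8]
opening: 0.332
time_s: 18.32
eef_pos: [0.5857, 0.1723, 0.2708]
eef_rot: [-0.0, 0.991, 0.132, 0.0]
wrist_force: [0.7, 0.0, -0.8]
opening: 0.332
```

```bash
python3 -m handwheel '[{"offset":[0,0,0.001],"spin":0,"grip":0},{"offset":[0,0,0.001],"spin":0,"grip":0}]'
```

```text
time_s: 18.58
eef_pos: [0.5859, 0.1724, 0.2702]
eef_rot: [-0.0, 0.991, 0.132, 0.0]
wrist_force: [-0.9, 0.8, 3.7]
opening: 0.331
```

Contact at +3.7 N. Releasing.

```bash
python3 -m handwheel '[{"offset":[0,0,0],"spin":0,"grip":0.45},{"offset":[0,0,0],"spin":0,"grip":0.55},{"offset":[0,0,0],"spin":0,"grip":0.6},{"offset":[0,0,0],"spin":0,"grip":0.6},{"offset":[0,0,-0.01],"spin":0,"grip":0.6},{"offset":[0,0,-0.04],"spin":0,"grip":0.6},{"offset":[0,0,-0.08],"spin":0,"grip":0.6},{"offset":[0,0,-0.12],"spin":0,"grip":0.6},{"offset":[0,0,-0.145],"spin":0,"grip":0.6},{"offset":[0,0,-0.145],"spin":0,"grip":0.6}]'
python3 - <<'E'
from h import *
go((.611,-.3065),.26)
p=cams.camera('wrist');cv2.imwrite('pics/w7.png',p['color'][:,:,::-1])
E
```

```text
time_s: 19.82
eef_pos: [0.5863, 0.1724, 0.4181]
eef_rot: [0.0, 0.991, 0.132, 0.003]
wrist_force: [-0.8, -0.3, -0.3]
opening: 0.599
t 19.82 grasp pt [0.5872 0.1725 0.2634] offset mm [-102.5  468.5    3.3] tilt 0.35 open 0.599 F [-0.8 -0.3 -0.3]
```

View pics/w7.png

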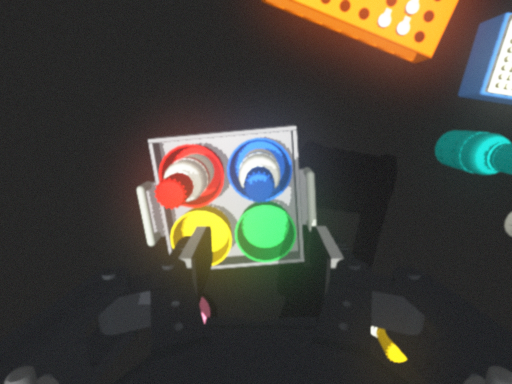

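Blue stands upright in its cup at (261,172). Next is the green-capped white bottle.

```bash
python3 -m handwheel '[{"offset":[-0.004,0.02,0],"spin":0,"grip":0.7},{"offset":[-0.013,0.06,0],"spin":0,"grip":0.7},{"offset":[-0.022,0.1,0],"spin":0,"grip":0.7},{"offset":[-0.031,0.14,0],"spin":0,"grip":0.7},{"offset":[-0.04,0.182,0],"spin":0,"grip":0.7},{"offset":[-0.049,0.224,0],"spin":0,"grip":0.7},{"offset":[-0.058,0.266,0],"spin":0,"grip":0.7},{"offset":[-0.067,0.308,0],"spin":0,"grip":0.7},{"offset":[-0.077,0.35,0],"spin":0,"grip":0.7},{"offset":[-0.086,0.392,0],"spin":0,"grip":0.7},{"offset":[-0.095,0.432,0],"spin":0,"grip":0.7},{"offset":[-0.1,0.458,0],"spin":0,"grip":0.7},{"offset":[-0.102,0.468,0],"spin":0,"grip":0.7},{"offset":[-0.102,0.468,0],"spin":0,"grip":0.7},{"offset":[-0.102,0.468,0],"spin":0,"grip":0.7}]'
python3 - <<'E'
from chk import *
p=chk('green',B['green'])
cv2.imwrite('pics/w8.png',p['color'][:,:,::-1])
E
```

```text
time_s: 21.75
eef_pos: [0.6097, -0.3051, 0.4143]
eef_rot: [-0.0, 0.991, 0.132, -0.0]
wrist_force: [-0.7, 0.5, -0.3]
opening: 0.698
green 113 935 [250.6637 316.4071] [260.223  179.9692] [ 0.4538 -0.3359] (0.6106, -0.3045)
t 21.8 grasp pt [ 0.6098 -0.3049  0.2599] offset mm [-158.7  -11.   155.9] tilt 0.03 open 0.7 F [-0.9 -0.2  0.5]
```

View pics/w8.png

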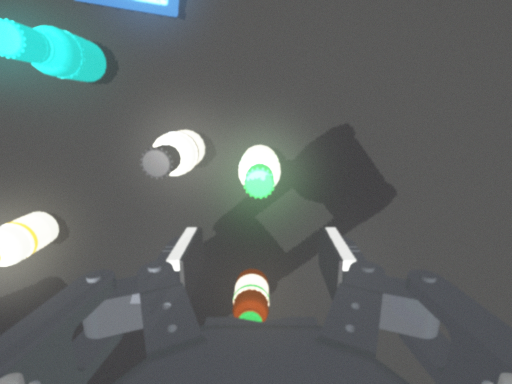

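The green cap on the white bottle is centred at (259,181) where expected. The automatic fit had locked onto the brown bottle's cap at (250,316), so I ignore it.

```bash
python3 -m handwheel '[{"offset":[0,0,0.02],"spin":0,"grip":0.7},{"offset":[0,0,0.05],"spin":0,"grip":0.7},{"offset":[0,0,0.08],"spin":0,"grip":0.7},{"offset":[0,0,0.11],"spin":0,"grip":0.7},{"offset":[0,0,0.14],"spin":0,"grip":0.7},{"offset":[0,0,0.153],"spin":0,"grip":0.7},{"offset":[0,0,0.155],"spin":0,"grip":0.7},{"offset":[0,0,0.155],"spin":0,"grip":0.5},{"offset":[0,0,0.155],"spin":0,"grip":0.2},{"offset":[0,0,0.155],"spin":0,"grip":0},{"offset":[0,0,0.155],"spin":0,"grip":0},{"offset":[0,0,0.155],"spin":0,"grip":0},{"offset":[0,0,0.155],"spin":0,"grip":0}]'
python3 -m handwheel '[{"offset":[0,0,-0.01],"spin":0,"grip":0},{"offset":[0,0,-0.03],"spin":0,"grip":0},{"offset":[0,0,-0.06],"spin":0,"grip":0},{"offset":[0,0,-0.09],"spin":0,"grip":0},{"offset":[0,0,-0.12],"spin":0,"grip":0},{"offset":[0,0,-0.145],"spin":0,"grip":0},{"offset":[0,0,-0.155],"spin":0,"grip":0},{"offset":[0,0,-0.155],"spin":0,"grip":0}]'
python3 - <<'E'
from h import *
c=np.array(C['green'])+[.0015,-.0015]
go(c,.26)
E
```

```text
time_s: 23.42
eef_pos: [0.6103, -0.3063, 0.2613]
eef_rot: [0.001, 0.991, 0.132, 0.001]
wrist_force: [0.2, 0.5, 5.8]
opening: 0.332
time_s: 24.42
eef_pos: [0.6098, -0.3061, 0.4157]
eef_rot: [0.001, 0.991, 0.132, 0.001]
wrist_force: [0.2, -0.1, -1.9]
opening: 0.338
t 24.43 grasp pt [ 0.61   -0.3062  0.261 ] offset mm [ 1.79e+01 -4.61e+02  4.00e-01] tilt 0.09 open 0.338 F [ 0.2 -0.1 -1.9]
```

```bash
python3 -m handwheel '[{"offset":[0.001,-0.014,0],"spin":0,"grip":0},{"offset":[0.002,-0.04,0],"spin":0,"grip":0},{"offset":[0.003,-0.075,0],"spin":0,"grip":0},{"offset":[0.004,-0.112,0],"spin":0,"grip":0},{"offset":[0.006,-0.15,0],"spin":0,"grip":0},{"offset":[0.007,-0.188,0],"spin":0,"grip":0},{"offset":[0.009,-0.226,0],"spin":0,"grip":0},{"offset":[0.01,-0.264,0],"spin":0,"grip":0},{"offset":[0.012,-0.302,0],"spin":0,"grip":0},{"offset":[0.013,-0.34,0],"spin":0,"grip":0},{"offset":[0.015,-0.378,0],"spin":0,"grip":0},{"offset":[0.016,-0.413,0],"spin":0,"grip":0},{"offset":[0.017,-0.44,0],"spin":0,"grip":0},{"offset":[0.018,-0.456,0],"spin":0,"grip":0},{"offset":[0.018,-0.461,0],"spin":0,"grip":0},{"offset":[0.018,-0.461,0],"spin":0,"grip":0},{"offset":[0.018,-0.461,0],"spin":0,"grip":0}]'
python3 - <<'E'
from h import *
c=np.array(C['green'])+[.0015,-.0015]
go(c,.26)
p=cams.camera('wrist');cv2.imwrite('pics/w9.png',p['color'][:,:,::-1])
E
```

```text
time_s: 26.55
eef_pos: [0.5067, 0.1429, 0.4146]
eef_rot: [0.0, 0.991, 0.132, -0.0]
wrist_force: [-0.2, -0.1, -1.1]
opening: 0.331
t 26.55 grasp pt [0.5067 0.1428 0.2599] offset mm [ 0.  -0.6 -0.1] tilt 0.02 open 0.331 F [-0.2 -0.1 -1.1]
```

View pics/w9.png

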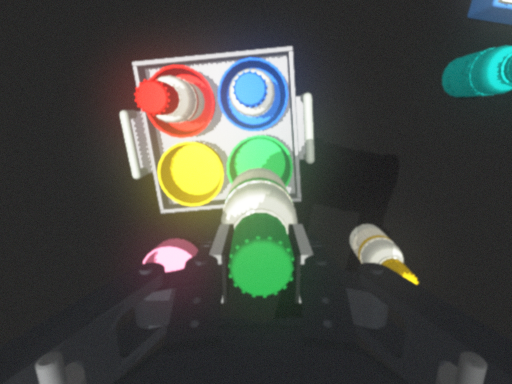

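The green bottle hangs over the green cup at (260,165). Lowering it.

```bash
python3 -m handwheel '[{"offset":[0,0,0.015],"spin":0,"grip":0},{"offset":[0,0,0.04],"spin":0,"grip":0},{"offset":[0,0,0.07],"spin":0,"grip":0},{"offset":[0,0,0.1],"spin":0,"grip":0},{"offset":[0,0,0.12],"spin":0,"grip":0},{"offset":[0,0,0.133],"spin":0,"grip":0},{"offset":[0,0,0.14],"spin":0,"grip":0},{"offset":[0,0,0.142],"spin":0,"grip":0},{"offset":[0,0,0.143],"spin":0,"grip":0},{"offset":[0,0,0.143],"spin":0,"grip":0}]'; python3 -m handwheel '[{"offset":[0,0,0.001],"spin":0,"grip":0},{"offset":[0,0,0.001],"spin":0,"grip":0}]'
```

```text
time_s: 27.85
eef_pos: [0.5067, 0.1436, 0.2723]
eef_rot: [0.0, 0.991, 0.132, 0.001]
wrist_force: [-0.2, 0.7, -1.8]
opening: 0.337
time_s: 28.1
eef_pos: [0.5065, 0.1436, 0.2708]
eef_rot: [0.0, 0.991, 0.132, 0.0]
wrist_force: [-0.5, -0.3, -0.3]
opening: 0.332
```

```bash
python3 -m handwheel '[{"offset":[0,0,0.001],"spin":0,"grip":0},{"offset":[0,0,0.001],"spin":0,"grip":0}]'
```

```text
time_s: 28.35
eef_pos: [0.5068, 0.1437, 0.2703]
eef_rot: [-0.0, 0.991, 0.132, 0.0]
wrist_force: [-1.0, 0.4, 4.8]
opening: 0.339
```

```bash
python3 -m handwheel '[{"offset":[0,0,0],"spin":0,"grip":0.45},{"offset":[0,0,0],"spin":0,"grip":0.55},{"offset":[0,0,0],"spin":0,"grip":0.6},{"offset":[0,0,0],"spin":0,"grip":0.6},{"offset":[0,0,-0.01],"spin":0,"grip":0.6},{"offset":[0,0,-0.04],"spin":0,"grip":0.6},{"offset":[0,0,-0.08],"spin":0,"grip":0.6},{"offset":[0,0,-0.12],"spin":0,"grip":0.6},{"offset":[0,0,-0.145],"spin":0,"grip":0.6},{"offset":[0,0,-0.145],"spin":0,"grip":0.6}]'
python3 - <<'E'
from h import *
go(B['yellow'],.26)
p=cams.camera('wrist');cv2.imwrite('pics/w10.png',p['color'][:,:,::-1])
E
```

```text
time_s: 29.6
eef_pos: [0.507, 0.1437, 0.4177]
eef_rot: [0.0, 0.991, 0.132, 0.003]
wrist_force: [-0.6, -0.0, -0.1]
opening: 0.596
t 29.6 grasp pt [0.5079 0.1437 0.263 ] offset mm [-111.4  150.2    2.6] tilt 0.33 open 0.596 F [-0.6 -0.  -0.1]
```

View pics/w10.png

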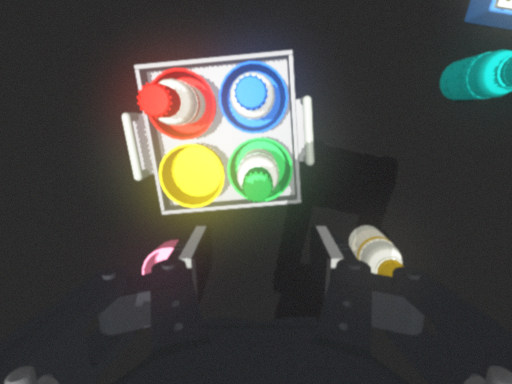

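Green stands upright in its cup at (260,175). Now yellow.

```bash
python3 -m handwheel '[{"offset":[-0.015,0.02,0],"spin":0,"grip":0.7},{"offset":[-0.04,0.054,0],"spin":0,"grip":0.7},{"offset":[-0.065,0.088,0],"spin":0,"grip":0.7},{"offset":[-0.09,0.122,0],"spin":0,"grip":0.7},{"offset":[-0.106,0.143,0],"spin":0,"grip":0.7},{"offset":[-0.111,0.15,0],"spin":0,"grip":0.7},{"offset":[-0.111,0.15,0],"spin":0,"grip":0.7},{"offset":[-0.111,0.15,0],"spin":0,"grip":0.7}]'
python3 - <<'E'
from chk import *
p=chk('yellow',B['yellow']);go(B['yellow'],.104)
cv2.imwrite('pics/w11.png',p['color'][:,:,::-1])
E
```

```text
time_s: 30.65
eef_pos: [0.4388, -0.0295, 0.4143]
eef_rot: [-0.0, 0.991, 0.132, -0.0]
wrist_force: [-1.1, 0.3, -0.1]
opening: 0.698
yellow 858 937 [261.9138 181.1084] [261.6064 180.1807] [ 0.4389 -0.0309] (0.4397, -0.0304)
t 30.7 grasp pt [ 0.4388 -0.0294  0.2597] offset mm [ -0.2   1.6 155.7] tilt 0.04 open 0.702 F [-0.6 -0.1  0.4]
t 30.7 grasp pt [ 0.4388 -0.0294  0.2597] offset mm [  0.7   1.3 155.7] tilt 0.04 open 0.702 F [-0.6 -0.1  0.4]
```

View pics/w11.png

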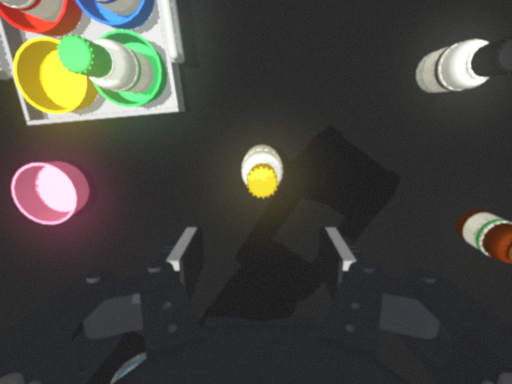

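```bash
python3 -m handwheel '[{"offset":[0,0.001,0.02],"spin":0,"grip":0.7},{"offset":[0,0.001,0.05],"spin":0,"grip":0.7},{"offset":[0,0.001,0.08],"spin":0,"grip":0.7},{"offset":[0,0.001,0.11],"spin":0,"grip":0.7},{"offset":[0,0.001,0.14],"spin":0,"grip":0.7},{"offset":[0,0.001,0.153],"spin":0,"grip":0.7},{"offset":[0,0.001,0.155],"spin":0,"grip":0.7},{"offset":[0,0.001,0.155],"spin":0,"grip":0.5},{"offset":[0,0.001,0.155],"spin":0,"grip":0.2},{"offset":[0,0.001,0.155],"spin":0,"grip":0},{"offset":[0,0.001,0.155],"spin":0,"grip":0},{"offset":[0,0.001,0.155],"spin":0,"grip":0},{"offset":[0,0.001,0.155],"spin":0,"grip":0}]'
python3 -m handwheel '[{"offset":[0,0,-0.01],"spin":0,"grip":0},{"offset":[0,0,-0.03],"spin":0,"grip":0},{"offset":[0,0,-0.06],"spin":0,"grip":0},{"offset":[0,0,-0.09],"spin":0,"grip":0},{"offset":[0,0,-0.12],"spin":0,"grip":0},{"offset":[0,0,-0.145],"spin":0,"grip":0},{"offset":[0,0,-0.165],"spin":0,"grip":0},{"offset":[0,0,-0.17],"spin":0,"grip":0},{"offset":[0,0,-0.17],"spin":0,"grip":0}]'
python3 - <<'E'
from h import *
c=np.array(C['yellow'])+[.0015,-.0015]
go(c,.275)
E
```

```text
time_s: 32.33
eef_pos: [0.4395, -0.0312, 0.261]
eef_rot: [0.0, 0.991, 0.132, 0.001]
wrist_force: [-0.8, 1.6, 6.5]
opening: 0.33
time_s: 33.45
eef_pos: [0.4387, -0.0312, 0.4296]
eef_rot: [0.0, 0.991, 0.132, 0.0]
wrist_force: [-0.2, -0.0, -2.4]
opening: 0.335
t 33.45 grasp pt [ 0.4387 -0.0312  0.2749] offset mm [ 1.045e+02 -2.344e+02 -1.000e-01] tilt 0.01 open 0.335 F [-0.2 -0.  -2.4]
```

```bash
python3 -m handwheel '[{"offset":[0.006,-0.014,0],"spin":0,"grip":0},{"offset":[0.02,-0.045,0],"spin":0,"grip":0},{"offset":[0.036,-0.08,0],"spin":0,"grip":0},{"offset":[0.052,-0.115,0],"spin":0,"grip":0},{"offset":[0.067,-0.15,0],"spin":0,"grip":0},{"offset":[0.082,-0.184,0],"spin":0,"grip":0},{"offset":[0.094,-0.212,0],"spin":0,"grip":0},{"offset":[0.102,-0.229,0],"spin":0,"grip":0},{"offset":[0.104,-0.234,0],"spin":0,"grip":0},{"offset":[0.104,-0.234,0],"spin":0,"grip":0},{"offset":[0.104,-0.234,0],"spin":0,"grip":0}]'
python3 - <<'E'
from h import *
c=np.array(C['yellow'])+[.0015,-.0015]
go(c,.275)
p=cams.camera('wrist');cv2.imwrite('pics/w12.png',p['color'][:,:,::-1])
E
```

```text
time_s: 34.83
eef_pos: [0.478, 0.2211, 0.4296]
eef_rot: [0.0, 0.991, 0.132, -0.0]
wrist_force: [-0.1, -0.2, -0.8]
opening: 0.333
t 34.83 grasp pt [0.478  0.2211 0.2749] offset mm [ 0.5 -1.2 -0.1] tilt 0.02 open 0.333 F [-0.1 -0.2 -0.8]
```

View pics/w12.png

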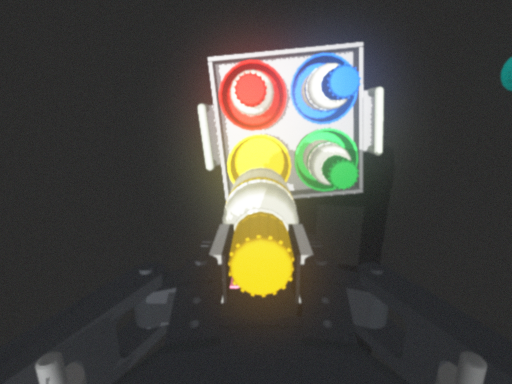

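```bash
python3 -m handwheel '[{"offset":[0,-0.001,0.015],"spin":0,"grip":0},{"offset":[0,-0.001,0.045],"spin":0,"grip":0},{"offset":[0,-0.001,0.08],"spin":0,"grip":0},{"offset":[0,-0.001,0.115],"spin":0,"grip":0},{"offset":[0,-0.001,0.135],"spin":0,"grip":0},{"offset":[0,-0.001,0.148],"spin":0,"grip":0},{"offset":[0,-0.001,0.155],"spin":0,"grip":0},{"offset":[0,-0.001,0.157],"spin":0,"grip":0},{"offset":[0,-0.001,0.158],"spin":0,"grip":0},{"offset":[0,-0.001,0.158],"spin":0,"grip":0}]'; python3 -m handwheel '[{"offset":[0,0,0.001],"spin":0,"grip":0},{"offset":[0,0,0.001],"spin":0,"grip":0}]'
```

```text
time_s: 36.12
eef_pos: [0.478, 0.2229, 0.2723]
eef_rot: [-0.0, 0.991, 0.132, 0.001]
wrist_force: [-0.3, 0.0, -0.8]
opening: 0.333
time_s: 36.38
eef_pos: [0.4778, 0.2229, 0.2708]
eef_rot: [-0.0, 0.991, 0.132, 0.0]
wrist_force: [0.6, -0.2, -1.4]
opening: 0.337
```

```bash
python3 -m handwheel '[{"offset":[0,0,0.001],"spin":0,"grip":0},{"offset":[0,0,0.001],"spin":0,"grip":0}]'
```

```text
time_s: 36.62
eef_pos: [0.4779, 0.2229, 0.27]
eef_rot: [-0.0, 0.991, 0.132, 0.0]
wrist_force: [-0.1, 0.5, 0.5]
opening: 0.332
```

```bash
python3 -m handwheel '[{"offset":[0,0,0.001],"spin":0,"grip":0},{"offset":[0,0,0.001],"spin":0,"grip":0}]'
```

```text
time_s: 36.88
eef_pos: [0.4782, 0.223, 0.27]
eef_rot: [-0.0, 0.991, 0.132, 0.001]
wrist_force: [-2.7, 0.2, 9.0]
opening: 0.334
```

Contact at +9 N. I release, then retreat upward and to the side, away from the tray (toward −y), for the last look.

```bash
python3 -m handwheel '[{"offset":[0,0,0],"spin":0,"grip":0.45},{"offset":[0,0,0],"spin":0,"grip":0.55},{"offset":[0,0,0],"spin":0,"grip":0.6},{"offset":[0,0,0],"spin":0,"grip":0.6},{"offset":[0,0,-0.01],"spin":0,"grip":0.6},{"offset":[0,0,-0.04],"spin":0,"grip":0.6},{"offset":[0,0,-0.08],"spin":0,"grip":0.6},{"offset":[0,0,-0.12],"spin":0,"grip":0.6},{"offset":[0,0,-0.15],"spin":0,"grip":0.6},{"offset":[-0.03,0.03,-0.15],"spin":0,"grip":0.6},{"offset":[-0.06,0.07,-0.15],"spin":0,"grip":0.6},{"offset":[-0.08,0.11,-0.15],"spin":0,"grip":0.6},{"offset":[-0.1,0.15,-0.15],"spin":0,"grip":0.6},{"offset":[-0.12,0.19,-0.15],"spin":0,"grip":0.6},{"offset":[-0.12,0.23,-0.15],"spin":0,"grip":0.6},{"offset":[-0.12,0.26,-0.15],"spin":0,"grip":0.6},{"offset":[-0.12,0.26,-0.15],"spin":0,"grip":0.6},{"offset":[-0.12,0.26,-0.15],"spin":0,"grip":0.6}]'
python3 - <<'E'
from h import *
for n in('top','scene'):
    p=cams.camera(n);cv2.imwrite(f'pics/{n}9.png',cv2.resize(p['color'][:,:,::-1],None,fx=1.5,fy=1.5))
E
```

```text
time_s: 39.12
eef_pos: [0.4298, -0.0591, 0.4189]
eef_rot: [-0.0, 0.991, 0.132, 0.0]
wrist_force: [0.4, 0.4, 0.4]
opening: 0.599
```

View pics/top9.png

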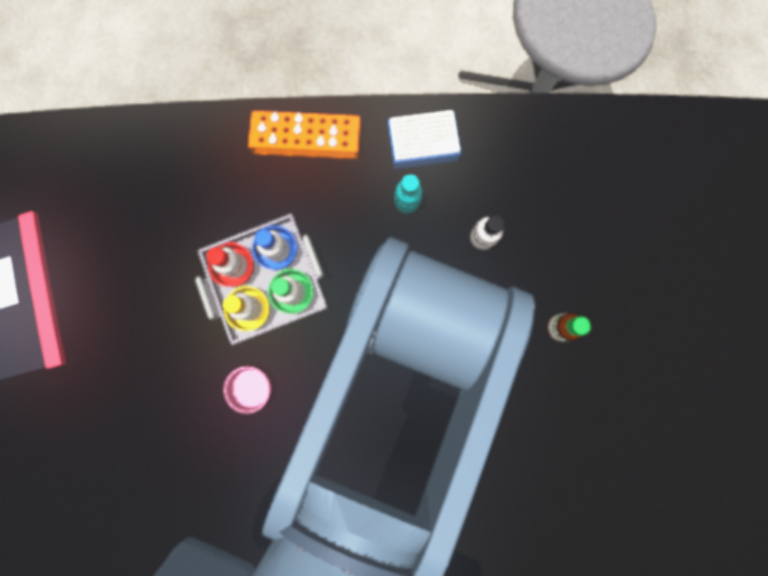

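View pics/scene9.png

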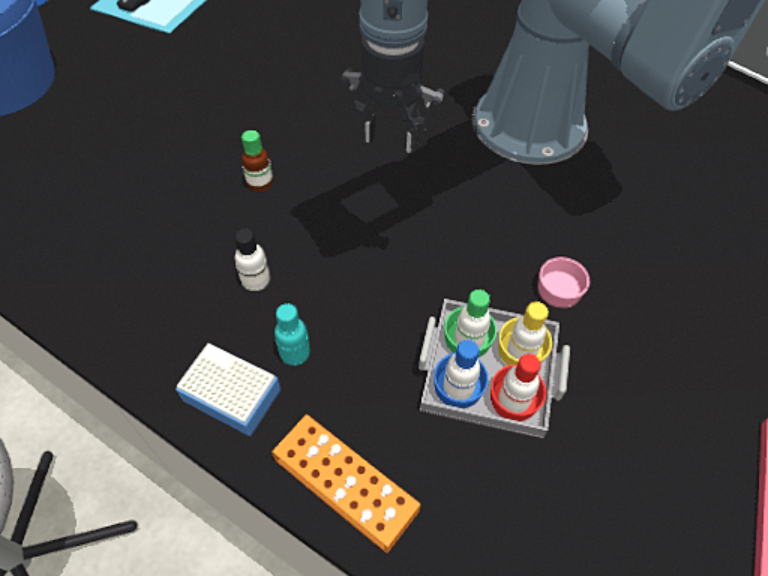

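Both views show all four bottles upright in their own cups: in the scene view, red (527,385), blue (463,370), green (476,318) and yellow (532,330). The brown, black-cap and turquoise bottles stand where they were, and the gripper is clear.

```bash
python3 -c "
from bench import ctrl
print(ctrl.hand_in())"
```

```text
the job is handed in; nothing more can be done
None
```

I packed the four kit bottles into the carrier tray in the order red, blue, green, yellow. Each one went into the cup of its own cap colour and was lowered until it touched the cup floor before I released it. I handed the job in at about 39 s of the 106 s allowed.

- **Final check:** the last top and scene pictures show all four bottles upright in the right cups. The brown, black-cap and turquoise bottles look unmoved, and the gripper is clear of everything.
- **Forces:** the wrist force readings, taken at the end of each move, stayed at or below 9 N.
- **Wrong unit on the first move:** I typed millimetres where metres were needed. The row limit held it to one 62 mm step in free air, and it touched nothing.
- **Wrong match on green:** the wrist-camera fit for green picked up the brown bottle's cap instead. I went by the picture and the earlier measurement.
- **Camera disagreement:** the cameras differed by 2–6 mm on bottle and cup positions, within the roughly 9 mm clearance each bottle has in its cup.

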